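# Set the gap of a leather screw press

### The arm

A 7-joint arm with a two-finger parallel gripper is mounted at the origin on the work surface. World frame = base frame: x ahead of the robot, y to its left, z up, the work surface at z = 0. Lengths are in m, angles in rad, forces in N, time in s.
With the tool pointing down it reaches from about 0.425 to 0.875 m from the base axis. Payload 4.7 kg.
Tool frame: the origin (TCP) lies at the centre of the arm's flange, where the gripper is bolted on; the fingertips stand 173 mm ahead of it and the grasp point (between the pads) lies 155 mm ahead of it (manip.grasp_offset is the distance from the TCP to the grasp point, in m); z points along the fingers, y is the direction in which the jaws open and shut (so a half turn about z gives the same grasp; the last joint's range is limited). The gripper opens to 85 mm and grips with 20 to 120 N. Pads are 22 mm wide; open, the fingers measure 114 mm over their backs; the gripper's body (76 mm by 85 mm) begins 54 mm behind the grasp point. The pads swing forward as they close: fully open they stand 13 mm farther back than shut.
Start: joints at [-1.157, 0.321, -0.07, 1.45, 0.023, 1.371, -0.057], TCP at [0.253, 0.599, 0.405] pointing down, gripper open.
Joint ranges: [-2.86, 2.86], [-0.3, 2.09], [-1.38, 1.24], [0.06, 2.45], [-1.56, 4.7], [0.09, 2.05], [-2.69, 2.69]. Speed limits (rad/s): [2.57, 2.57, 3.14, 3.14, 3.14, 3.14, 3.14].

### API

Orientations are given as a rotation vector (axis times angle).
In Python, from station import monitor, snapshot, ticket, manip gives the robot as it stands.
- The arm moves only by the tool move_arm, never from a script. Its argument "commands" is a list of rows, each an object of numbers: "claw": the closure, from 0 (fully open) to 1 (shut); "tx", "ty", "tz": the shift along the tool's x, y, z in mm; "yaw": the turn about the tool's z in rad. In form: [{"claw": .., "tx": .., "ty": .., "tz": .., "yaw": ..}, ...]. A call has 1 to 5 rows; each row is the pose to reach, as a shift and turn from the pose commanded when the call began, along the tool's axes at that moment; what a row does not reach only later rows make up. A row lasts 1/12 s, in which the tool goes at most 41.7 mm and 7.16 degrees, less where a joint would pass 70% of its speed; a pose out of reach is approached as far as the arm can. A call with a gripper value outside its range is refused whole. The fingers move at their own pace and stop on an object; the grip force is fixed at half the most. Time passes only in rows, so rows that repeat a pose let the fingers close. It gives the time, the measured TCP pose, the force and the opening at its end, in the units of the state.
- monitor.get_state(): the state, without advancing time (a new reading comes with each control period).
- snapshot(name): name is "scene" or "top" or "wrist"; returns a dict with "pixels" (400x640x3 uint8, blue, green, red), "fx", "fy", "cx", "cy" (pixels), "k1" (the pictures are not rectified: a ray, as slopes to the right and down, at radius r is drawn at 1 + k1 r^2 times it, then the intrinsics apply), "R" (3x3) and "t" (3): a world point X has camera coordinates R X + t; the wrist camera has in their place "mount" (4x4, takes a point from camera to tool coordinates, whose origin is the TCP and whose axes are the flange's). Camera axes: x right, y down, z forward; pixel columns grow to the right and rows downward; lengths in m; the calibration is good to about 2 mm. A picture is of the moment at which its call begins: read the wrist's pose just before it. There is no depth.
- ticket.finish_job(): hands the job in, once; it reports no verdict.
The state is a dict: "time": time; "qpos": joint angles; "qvel": joint speeds; "joint_torque": joint torques, N m; "eef_pos": TCP position; "eef_rot": TCP orientation; "ft_force": force on the tool from outside, world axes, zero at the start; "moment": the same for the moment, N m; "grip_width": finger opening in m.
Only numpy, scipy, OpenCV 4.12 (cv2) and the standard library are available. Lean on these libraries where they do the work, as an engineer would, in place of code of your own. Each camera call takes 0.05 s, during which the arm holds its last target. There are 200 camera calls.

### The job

Set the gap of the screw press: turn the ribbed ring on top clockwise until you feel the pad touch the anvil, without forcing it, then back it off three clicks. Then throw the lock lever all the way over, away from where it leans, leave the ring on its third click, and do not disturb the awl, the tin and the spool beside the press.

Things in the scene. Friction and masses are not known exactly. Their poses are not given: they have to be found in the camera images.
- press: Small screw press, fixed to the bench: dark steel base plate (x -75 to 75, y -75 to 145 mm, 16 mm thick), grey column at +x, 56 mm wide arm reaching to -x over a round anvil, ribbed ring on the arm's top. Origin on the bench under the column-and-anvil line; x from the arm's free end to the column, z up. Ring axis at x -20, y 0 mm; lock lever's block at x 0, y +115 mm.
- ring_mid (a point): Centre of the click ring: aluminium, 51 mm across, 30 mm tall (184 to 214 mm above the bench), 15 upright ribs, one per click; a raised bar on top points along its x; z is its axis, upright. Clockwise from above lowers the pad. A click is 24 degrees (0.419 rad). Let go, the ring snaps to the nearest click; between clicks it resists or helps by up to about 0.12 N m.
- ring_seat (a point): Point on the ring's axis at the arm's flat top, 160 mm above the bench, 24 mm under the ring; a 40 mm wide collar fills between. The ring starts 2 to 5 clicks from the touch and can back off up to 5.0 rad from it. The rules' joint ring is the angle backed off from the touch, joint screw the angle (negative) wound past it; neither is measured.
- anvil_top (a point): Centre of the anvil's top (52 mm across, 72 mm up), met by the pad (0.4 mm a click). The touch is a click position at an unmarked ring angle, new each time: only felt. There the torque jumps by about 0.24 N m and grows 3 N m per rad as the pad's spring gives; over 0.16 rad past it (about 0.7 N m) is forcing. Let go, the ring springs back to the touch click.
- lock (a joint): Lock lever of the press, rad: 0 as it starts, leaning 0.5 rad towards the press's -x side; 1.0 fully thrown, leaning 0.5 rad towards its +x side. Stays where it is left; about 1 N at its ball moves it.
- lock_tip (a point): Centre of the black ball, 26 mm across, at the end of the lock lever: a 10 mm steel rod, 80 mm long from its pivot, which is at x = 0, y = 115 mm, z = 38 mm in the press's frame and turns about the press's y axis. Starts 38 mm to the -x side of the pivot, 108 mm above the bench.
- awl: Bystander: a stitching awl with black turned handle, 120 mm long, 28 mm thick, lying in front of the press. Origin under its middle.
- wax_tin: Bystander: a round aluminium tin 64 mm across, 35 mm tall, on the press's -y side. Origin under its middle.
- spool: Bystander: a white thread spool 44 mm across, 56 mm tall, on the press's -y side. Origin under its middle.

How it is judged:
By the outcome, as a careful person would: the job done as asked, in the order asked, and still so for the second after the job is handed in, with the robot touching nothing.
It also fails if it takes over 70 s, if anything falls off the work surface, if the arm or the gripper's body presses on something with over 40 N, if the wrist force passes 120 N, or if a joint passes its speed limit or range.

## Working session

There is one attempt and no reset: what is moved stays moved. The work goes in short steps, Python scripts to look and compute and a tool call to move; the robot and the scene stay as the last step left them, time stands still between calls to the robot, and variables do not carry over. Pictures are saved under pics/ and viewed, about 8 in all and at most 12, crops included, and the job is handed in when it is done.

Besides the shell and the picture viewer there is one more tool, called after "Call:" by a JSON object that holds its "method" and its "body". move_arm: Moves the arm, as the interface text tells. Its arguments: {"type":"object","properties":{"commands":{"type":"array"}},"required":["commands"]}

```bash
mkdir -p pics; ls; python3 - <<'E'
from station import monitor, snapshot, manip
import cv2, numpy as np
s=monitor.get_state(); print(s); print(manip.grasp_offset)
for n in ("scene","top"):
    d=snapshot(n); cv2.imwrite(f"pics/{n}0.png",d["pixels"]); print(n,{k:v for k,v in d.items() if k!="pixels"})
E
```

```text
pics
{'time': 0.0, 'qpos': array([-1.1569054 ,  0.32180954, -0.07008123,  1.45169495,  0.02260073,
        1.3707945 , -0.05690982]), 'qvel': array([-9.41427690e-04,  9.30206361e-05, -1.12081736e-04, -1.27064692e-03,
       -9.74435548e-04,  3.01580623e-04,  3.86157339e-05]), 'joint_torque': array([ 9.51970615e-04, -4.93591154e+01, -3.81692676e-01, -3.14324248e+01,
        1.30906687e-02,  1.14613210e-02, -3.56815271e-07]), 'eef_pos': array([0.25294519, 0.5985323 , 0.40362189]), 'eef_rot': array([-6.23732401e-01, -3.07876386e+00,  2.98221905e-03]), 'ft_force': array([ 0.52585189,  0.82328614, -0.13993705]), 'moment': array([0.03495512, 0.00278532, 0.04292934]), 'grip_width': 0.08517875714666205}
0.1547
scene {'fx': 386.4570694530965, 'fy': 386.4570694530965, 'cx': 317.70316771540774, 'cy': 202.2007717785083, 'k1': -0.07195605336798991, 'R': array([[-0.0903371 ,  0.99578239,  0.01601988],
       [ 0.85528024,  0.08581179, -0.5110108 ],
       [-0.51023026, -0.03246175, -0.85942499]]), 't': array([ 0.02988693, -0.43483661,  1.21620011])}
top {'fx': 466.8505413300281, 'fy': 466.8505413300281, 'cx': 320.1706163863591, 'cy': 200.253395604603, 'k1': 0.018216182192763247, 'R': array([[-0.00278407, -0.99941582,  0.03406276],
       [-0.98689867, -0.00274894, -0.16131789],
       [ 0.16131728, -0.03406561, -0.98631449]]), 't': array([0.00789073, 0.58512798, 1.00122336])}
```

View pics/top0.png

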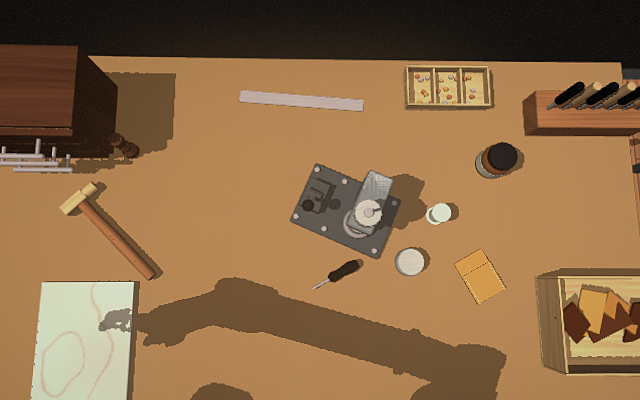

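View pics/scene0.png

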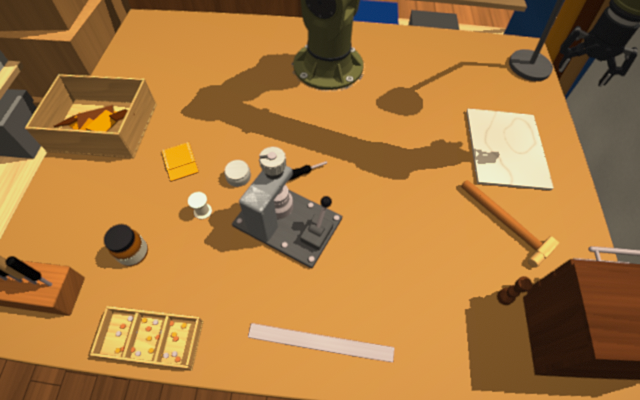

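The top view shows the press with its base corners at about (318,164), (376,258) and (291,218), the ring at (368,212) and the ball at (308,205). The awl is at (340,272), the tin at (409,262) and the spool at (439,213). In the scene view the ring top is at (272,155) and the ball at (326,201). Next I fit the press pose.

```bash
cat > h.py <<'E'
import numpy as np, cv2
from scipy.optimize import least_squares
from scipy.spatial.transform import Rotation as Ro
from station import monitor, snapshot, manip
def cam(d,s=None):
    if "mount" in d:
        T=np.eye(4);T[:3,:3]=Ro.from_rotvec(s["eef_rot"]).as_matrix();T[:3,3]=s["eef_pos"]
        M=np.linalg.inv(T@np.array(d["mount"])); return M[:3,:3],M[:3,3]
    return np.array(d["R"]),np.array(d["t"])
def proj(d,X,s=None):
    R,t=cam(d,s); c=np.atleast_2d(X)@R.T+t; u=c[:,:2]/c[:,2:]
    u=u*(1+d["k1"]*(u**2).sum(1,keepdims=True))
    return u*[d["fx"],d["fy"]]+[d["cx"],d["cy"]]
def back(d,uv,z,s=None):
    R,t=cam(d,s); v=(np.array(uv,float)-[d["cx"],d["cy"]])/[d["fx"],d["fy"]]; u=v.copy()
    for _ in range(9): u=v/(1+d["k1"]*(u@u))
    r=R.T@np.r_[u,1]; o=-R.T@t; return o+r*(z-o[2])/r[2]
def press(p,P):
    c,s=np.cos(p[2]),np.sin(p[2]); P=np.atleast_2d(P)
    return np.c_[p[0]+c*P[:,0]-s*P[:,1],p[1]+s*P[:,0]+c*P[:,1],P[:,2]]
E
python3 - <<'E'
from h import *
dt,ds=snapshot("top"),snapshot("scene")
C=lambda x,y,z:(x/1e3,y/1e3,z/1e3)
T=[(C(75,145,16),(318,164)),(C(-75,-75,16),(376,258)),(C(-75,145,16),(291,218)),(C(-20,0,214),(368,212)),(C(-38,115,108),(308,205))]
S=[(C(-75,145,16),(340,218)),(C(75,145,16),(313,264)),(C(75,-75,16),(234,222)),(C(-20,0,214),(272,155)),(C(-38,115,108),(326,201))]
def f(p): return np.r_[(proj(dt,press(p,[a for a,_ in T]))-[b for _,b in T]).ravel(),(proj(ds,press(p,[a for a,_ in S]))-[b for _,b in S]).ravel()]
r=least_squares(f,[.65,0,-.3],loss="soft_l1"); p=r.x; print(p); print(f(p).reshape(-1,2).round(1))
np.save("press.npy",p)
print("ring",press(p,C(-20,0,199)),"tip",press(p,C(-38,115,108)),"tip end",press(p,C(38,115,108)))
for n,uv,z in (("awl",(346,270),.014),("tin",(409,262),.035),("spool",(439,213),.056)): print(n,back(dt,uv,z))
for n,d,b in(("top",dt,(340,215)),("scene",ds,(285,195))):
    x,y=b; cv2.imwrite(f"pics/{n}1.png",cv2.resize(d["pixels"][y-65:y+65,x-75:x+75],None,fx=4,fy=4,interpolation=cv2.INTER_CUBIC))
a=cv2.imread("pics/top1.png");b=cv2.imread("pics/scene1.png");cv2.imwrite("pics/both.png",cv2.resize(np.vstack([a,b]),None,fx=.57,fy=.57))
E
```

```text
[ 0.5534581  -0.08424036 -0.42641728]
[[-2.2 -2.2]
 [ 0.7  1.4]
 [-2.2  1.6]
 [-0.2  0.2]
 [-0.2 -0.7]
 [ 2.6 -3.2]
 [-2.   2.1]
 [-3.7 -0.1]
 [-0.2  0.2]
 [-0.7  0.1]]
ring [[ 0.53524903 -0.07596813  0.199     ]] tip [[0.5664262  0.03617902 0.108     ]] tip end [[0.63562066 0.00474454 0.108     ]]
awl [ 0.43056839 -0.05140449  0.014     ]
tin [ 0.44773614 -0.19100025  0.035     ]
spool [ 0.55559951 -0.25741475  0.056     ]
```

```bash
cat >> h.py <<'E'
def delta(target,z_is_tcp=True):
    s=monitor.get_state(); R=Ro.from_rotvec(s["eef_rot"]).as_matrix()
    return (1e3*R.T@(np.array(target)-s["eef_pos"])).round(1)
def show():
    s=monitor.get_state(); R=Ro.from_rotvec(s["eef_rot"]).as_matrix()
    print("t",round(s["time"],2),"q",s["qpos"].round(3),"pos",s["eef_pos"].round(4),"zdir",R[:,2].round(4),"y heading",round(np.arctan2(R[1,1],R[0,1]),4),"F",s["ft_force"].round(2),"M",s["moment"].round(3),"w",round(s["grip_width"]*1e3,1))
E
python3 - <<'E'
from h import *
show(); print(delta([.535,-.076,.42]))
E
```

```text
t 0.2 q [-1.157  0.322 -0.07   1.451  0.023  1.371 -0.057] pos [0.253  0.5986 0.404 ] zdir [-4.0e-04 -1.1e-03 -1.0e+00] y heading 1.1711 F [-0.4  -1.19 -0.36] M [0.015 0.021 0.006] w 85.3
[-522.3 -511.7  -15.3]
```

View pics/both.png

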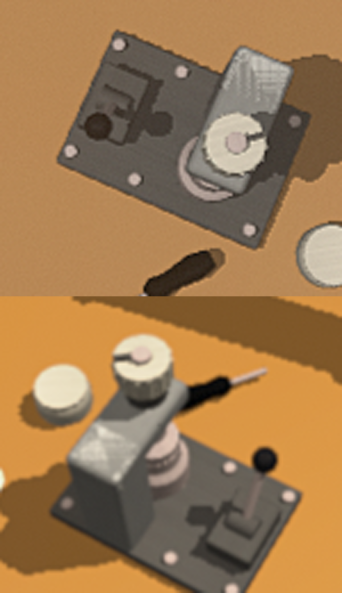

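The crops confirm the layout. The ring is on the arm and the lever leans toward the press's -x. Moving the tool over now.

Call:
{"method": "move_arm", "body": {"commands": [{"tx": -130, "ty": -128, "tz": -15, "claw": 0}, {"tx": -130, "ty": -128, "tz": -15, "claw": 0}, {"tx": -130, "ty": -128, "tz": -15, "claw": 0}, {"tx": -130, "ty": -128, "tz": -15, "claw": 0}, {"tx": -130, "ty": -128, "tz": -15, "claw": 0}]}}

```text
validation failed for argument at $.co...
```

Call:
{"method": "move_arm", "body": {"commands": [{"tx": -145, "ty": -145, "tz": 0, "claw": 0}, {"tx": -145, "ty": -145, "tz": 0, "claw": 0}, {"tx": -145, "ty": -145, "tz": 0, "claw": 0}, {"tx": -145, "ty": -145, "tz": 0, "claw": 0}, {"tx": -145, "ty": -145, "tz": 0, "claw": 0}]}}

```text
validation failed for argument at $.co...
```

```bash
python3 -c "
from h import *
show(); print(delta([.535,-.076,.42]))"
```

```text
t 0.2 q [-1.157  0.322 -0.07   1.451  0.023  1.371 -0.057] pos [0.253  0.5986 0.404 ] zdir [-4.0e-04 -1.1e-03 -1.0e+00] y heading 1.1711 F [-0.4  -1.19 -0.36] M [0.015 0.021 0.006] w 85.3
[-522.3 -511.7  -15.3]
```

Every row probably needs all five fields, including yaw.

Call:
{"method": "move_arm", "body": {"commands": [{"claw": 0, "tx": -130, "ty": -128, "tz": -15, "yaw": 0}, {"claw": 0, "tx": -130, "ty": -128, "tz": -15, "yaw": 0}, {"claw": 0, "tx": -130, "ty": -128, "tz": -15, "yaw": 0}, {"claw": 0, "tx": -130, "ty": -128, "tz": -15, "yaw": 0}, {"claw": 0, "tx": -130, "ty": -128, "tz": -15, "yaw": 0}]}}

```text
time: 0.62
eef_pos: [0.3263, 0.4248, 0.4204]
eef_rot: [0.634, 3.075, -0.002]
ft_force: [0.7, 0.0, -0.2]
grip_width: 0.0852
```

Call:
{"method": "move_arm", "body": {"commands": [{"claw": 0, "tx": -145, "ty": -142, "tz": 0, "yaw": 0}, {"claw": 0, "tx": -145, "ty": -142, "tz": 0, "yaw": 0}, {"claw": 0, "tx": -145, "ty": -142, "tz": 0, "yaw": 0}, {"claw": 0, "tx": -145, "ty": -142, "tz": 0, "yaw": 0}, {"claw": 0, "tx": -145, "ty": -142, "tz": 0, "yaw": 0}]}}

```text
time: 1.03
eef_pos: [0.4019, 0.2401, 0.4198]
eef_rot: [0.626, 3.078, 0.0]
ft_force: [1.6, 0.4, 0.8]
grip_width: 0.0856
```

```bash
python3 -c "
from h import *
show(); print(delta([.535,-.076,.42]))"
```

```text
t 1.03 q [-0.796 -0.081  0.19   1.865  0.016  1.356  0.56 ] pos [0.4019 0.2401 0.4198] zdir [ 4.e-04  0.e+00 -1.e+00] y heading 1.1696 F [1.59 0.4  0.78] M [-0.025 -0.024  0.002] w 85.6
[-2.459e+02 -2.390e+02 -2.000e-01]
```

Call:
{"method": "move_arm", "body": {"commands": [{"claw": 0, "tx": -145, "ty": -141, "tz": 0, "yaw": 0}, {"claw": 0, "tx": -145, "ty": -141, "tz": 0, "yaw": 0}, {"claw": 0, "tx": -145, "ty": -141, "tz": 0, "yaw": 0}, {"claw": 0, "tx": -145, "ty": -141, "tz": 0, "yaw": 0}, {"claw": 0, "tx": -145, "ty": -141, "tz": 0, "yaw": 0}]}}

```text
time: 1.45
eef_pos: [0.4803, 0.0535, 0.42]
eef_rot: [0.626, 3.078, 0.0]
ft_force: [0.6, 0.9, -0.0]
grip_width: 0.0853
```

Call:
{"method": "move_arm", "body": {"commands": [{"claw": 0, "tx": -101, "ty": -98, "tz": 0, "yaw": 0}, {"claw": 0, "tx": -101, "ty": -98, "tz": 0, "yaw": 0}, {"claw": 0, "tx": -101, "ty": -98, "tz": 0, "yaw": 0}, {"claw": 0, "tx": -101, "ty": -98, "tz": 0, "yaw": 0}, {"claw": 0, "tx": -101, "ty": -98, "tz": 0, "yaw": 0}]}}

```text
time: 1.87
eef_pos: [0.5352, -0.0782, 0.4197]
eef_rot: [0.637, 3.075, -0.004]
ft_force: [0.1, 0.6, -0.9]
grip_width: 0.0855
```

```bash
python3 - <<'E'
from h import *
show(); p=np.load("press.npy"); print(delta([.535,-.076,.42]))
s=monitor.get_state(); d=snapshot("wrist"); im=d["pixels"].copy()
print({k:v for k,v in d.items() if k!="pixels"})
a=np.linspace(0,2*np.pi,60)
for z in(.214,.184):
    q=proj(d,press(p,np.c_[-.02+.0255*np.cos(a),.0255*np.sin(a),0*a+z]),s)
    cv2.polylines(im,[q.round().astype(int)],True,(0,0,255),1)
cv2.imwrite("pics/w0.png",im)
E
```

```text
t 1.87 q [-0.463  0.079  0.593  1.721 -0.043  1.354  1.301] pos [ 0.5352 -0.0782  0.4197] zdir [ 5.0e-04 -2.8e-03 -1.0e+00] y heading 1.1626 F [ 0.07  0.59 -0.9 ] M [ 0.008  0.01  -0.029] w 85.5
[ 1.   2.  -0.3]
{'fx': 291.52429231867745, 'fy': 291.52429231867745, 'cx': 323.82924034088416, 'cy': 194.05875917673768, 'k1': -0.045980760774896844, 'mount': array([[ 4.34115342e-04, -9.59544768e-01, -2.81555766e-01,
         7.22169235e-02],
       [ 9.99999836e-01,  3.11637094e-04,  4.79782495e-04,
        -1.00034819e-03],
       [-3.72629562e-04, -2.81555929e-01,  9.59544746e-01,
         3.17496084e-02],
       [ 0.00000000e+00,  0.00000000e+00,  0.00000000e+00,
         1.00000000e+00]])}
```

View pics/w0.png

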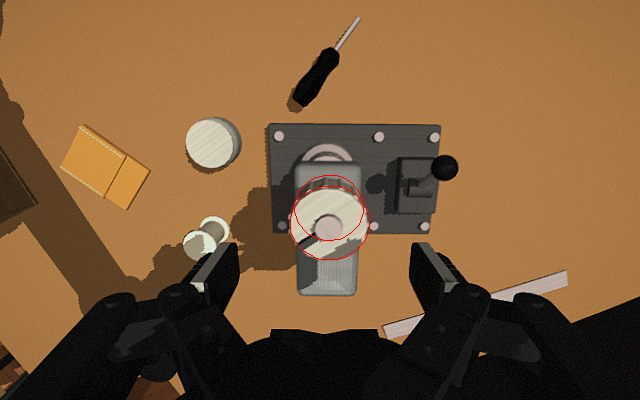

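The ring's predicted outline, top centre at about (330,221), matches the picture within 1 px. Descending around it.

Call:
{"method": "move_arm", "body": {"commands": [{"claw": 0, "tx": 0, "ty": 0, "tz": 20, "yaw": 0}, {"claw": 0, "tx": 0, "ty": 0, "tz": 40, "yaw": 0}, {"claw": 0, "tx": 0, "ty": 0, "tz": 64, "yaw": 0}, {"claw": 0, "tx": 0, "ty": 0, "tz": 64, "yaw": 0}, {"claw": 0, "tx": 0, "ty": 0, "tz": 64, "yaw": 0}]}}

```text
time: 2.33
eef_pos: [0.5343, -0.0712, 0.355]
eef_rot: [-0.62, -3.077, -0.0]
ft_force: [-0.1, -0.0, 0.5]
grip_width: 0.0855
```

```bash
python3 - <<'E'
from h import *
show(); p=np.load("press.npy"); print(delta(np.r_[press(p,[-.02,0,0])[0][:2],.356]))
E
```

```text
t 2.33 q [-0.458  0.123  0.586  1.813 -0.073  1.23   1.323] pos [ 0.5343 -0.0712  0.355 ] zdir [-2.8e-03  6.0e-04 -1.0e+00] y heading 1.1733 F [-0.13 -0.02  0.55] M [ 0.023 -0.003  0.017] w 85.5
[-2.7 -4.  -1. ]
```

Call:
{"method": "move_arm", "body": {"commands": [{"claw": 0, "tx": -2.7, "ty": -4, "tz": 0, "yaw": 0}, {"claw": 0, "tx": -2.7, "ty": -4, "tz": 0, "yaw": 0}, {"claw": 0, "tx": -2.7, "ty": -4, "tz": 0, "yaw": 0}]}}

```text
time: 2.58
eef_pos: [0.5362, -0.078, 0.3573]
eef_rot: [0.624, 3.076, 0.001]
ft_force: [0.6, 0.0, -0.5]
grip_width: 0.0856
```

```bash
python3 - <<'E'
from h import *
show(); p=np.load("press.npy"); print(delta(np.r_[press(p,[-.02,0,0])[0][:2],.356]))
E
```

```text
t 2.58 q [-0.45   0.126  0.592  1.806 -0.075  1.229  1.334] pos [ 0.5362 -0.078   0.3573] zdir [ 2.7e-03  2.0e-04 -1.0e+00] y heading 1.1706 F [ 0.59  0.03 -0.5 ] M [-0.013 -0.026 -0.025] w 85.6
[1.7 1.5 1.3]
```

Call:
{"method": "move_arm", "body": {"commands": [{"claw": 0.3, "tx": 0.5, "ty": 0.5, "tz": 0, "yaw": 0}, {"claw": 0.4, "tx": 0.5, "ty": 0.5, "tz": 0, "yaw": 0}, {"claw": 1, "tx": 0.5, "ty": 0.5, "tz": 0, "yaw": 0}, {"claw": 1, "tx": 0.5, "ty": 0.5, "tz": 0, "yaw": 0}, {"claw": 1, "tx": 0.5, "ty": 0.5, "tz": 0, "yaw": 0}]}}

```text
time: 3.0
eef_pos: [0.5357, -0.0768, 0.3565]
eef_rot: [0.623, 3.078, 0.001]
ft_force: [-1.5, -0.0, 5.2]
grip_width: 0.0498
```

Call:
{"method": "move_arm", "body": {"commands": [{"claw": 1, "tx": 0, "ty": 0, "tz": 0, "yaw": 0}, {"claw": 1, "tx": 0, "ty": 0, "tz": 0, "yaw": 0}, {"claw": 1, "tx": 0, "ty": 0, "tz": 0, "yaw": 0}]}}

```text
time: 3.25
eef_pos: [0.5357, -0.0768, 0.3565]
eef_rot: [0.623, 3.078, 0.001]
ft_force: [-0.5, 1.3, 5.0]
grip_width: 0.0497
```

```bash
python3 - <<'E'
from h import *
show(); show()
E
```

```text
t 3.25 q [-0.451  0.126  0.591  1.808 -0.075  1.23   1.333] pos [ 0.5357 -0.0768  0.3565] zdir [ 9.e-04  7.e-04 -1.e+00] y heading 1.1713 F [-0.51  1.3   5.01] M [ 0.243  0.336 -0.027] w 49.7
t 3.25 q [-0.451  0.126  0.591  1.808 -0.075  1.23   1.333] pos [ 0.5357 -0.0768  0.3565] zdir [ 9.e-04  7.e-04 -1.e+00] y heading 1.1713 F [-0.51  1.3   5.01] M [ 0.243  0.336 -0.027] w 49.7
```

Call:
{"method": "move_arm", "body": {"commands": [{"claw": 1, "tx": 0, "ty": 0, "tz": 0, "yaw": 0.1}, {"claw": 1, "tx": 0, "ty": 0, "tz": 0, "yaw": 0.1}, {"claw": 1, "tx": 0, "ty": 0, "tz": 0, "yaw": 0.1}]}}

```text
time: 3.5
eef_pos: [0.5357, -0.0767, 0.3564]
eef_rot: [0.777, 3.043, 0.002]
ft_force: [-1.1, 1.2, 4.9]
grip_width: 0.0493
```

```bash
python3 - <<'E'
from h import *
show()
E
```

```text
t 3.5 q [-0.458  0.126  0.599  1.808 -0.076  1.229  1.233] pos [ 0.5357 -0.0767  0.3564] zdir [ 1.e-03  8.e-04 -1.e+00] y heading 1.071 F [-1.13  1.24  4.93] M [0.352 0.308 0.008] w 49.3
```

Call:
{"method": "move_arm", "body": {"commands": [{"claw": 1, "tx": 0, "ty": 0, "tz": 0, "yaw": 0.1}, {"claw": 1, "tx": 0, "ty": 0, "tz": 0, "yaw": 0.21}, {"claw": 1, "tx": 0, "ty": 0, "tz": 0, "yaw": 0.21}, {"claw": 1, "tx": 0, "ty": 0, "tz": 0, "yaw": 0.21}]}}

```text
time: 3.83
eef_pos: [0.5358, -0.0763, 0.3565]
eef_rot: [1.091, 2.945, 0.003]
ft_force: [-0.4, 1.8, 5.5]
grip_width: 0.0494
```

```bash
python3 - <<'E'
from h import *
show(); s=monitor.get_state(); d=snapshot("wrist"); cv2.imwrite("pics/w1.png",cv2.resize(d["pixels"][150:400,200:460],None,fx=2,fy=2)); show()
E
```

```text
t 3.83 q [-0.472  0.127  0.614  1.808 -0.079  1.229  1.025] pos [ 0.5358 -0.0763  0.3565] zdir [ 0.0013  0.0014 -1.    ] y heading 0.8611 F [-0.44  1.82  5.54] M [ 0.432  0.198 -0.18 ] w 49.4
t 3.88 q [-0.472  0.127  0.614  1.808 -0.079  1.229  1.026] pos [ 0.5358 -0.0763  0.3564] zdir [ 0.0012  0.0014 -1.    ] y heading 0.8613 F [-0.62  2.64  6.62] M [ 0.391  0.171 -0.171] w 49.6
```

View pics/w1.png

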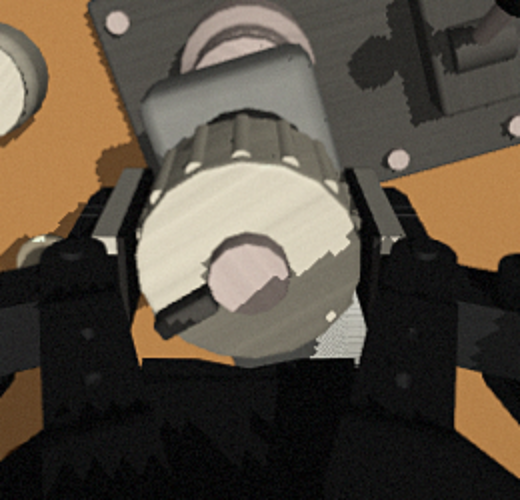

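The bar sits at the same angle in the tool's view as before, so the ring turns with the gripper without slip. Going on to two clicks + 0.06 rad.

Call:
{"method": "move_arm", "body": {"commands": [{"claw": 1, "tx": 0, "ty": 0, "tz": 0, "yaw": 0.12}, {"claw": 1, "tx": 0, "ty": 0, "tz": 0, "yaw": 0.24}, {"claw": 1, "tx": 0, "ty": 0, "tz": 0, "yaw": 0.36}, {"claw": 1, "tx": 0, "ty": 0, "tz": 0, "yaw": 0.48}, {"claw": 1, "tx": 0, "ty": 0, "tz": 0, "yaw": 0.528}]}}

```text
time: 4.3
eef_pos: [0.5364, -0.0759, 0.3565]
eef_rot: [1.827, 2.554, 0.005]
ft_force: [2.4, 3.5, 2.5]
grip_width: 0.0499
```

```bash
python3 - <<'E'
from h import *
show()
E
```

```text
t 4.3 q [-0.509  0.13   0.654  1.809 -0.086  1.228  0.498] pos [ 0.5364 -0.0759  0.3565] zdir [ 0.0034  0.0015 -1.    ] y heading 0.3288 F [2.43 3.51 2.55] M [ 0.516 -0.411  0.067] w 49.9
```

Call:
{"method": "move_arm", "body": {"commands": [{"claw": 1, "tx": 0, "ty": 0, "tz": 0, "yaw": 0.03}, {"claw": 1, "tx": 0, "ty": 0, "tz": 0, "yaw": 0.06}, {"claw": 1, "tx": 0, "ty": 0, "tz": 0, "yaw": 0.06}]}}

```text
time: 4.55
eef_pos: [0.5365, -0.0759, 0.3565]
eef_rot: [1.897, 2.502, 0.005]
ft_force: [2.3, 2.9, 2.6]
grip_width: 0.0494
```

```bash
python3 - <<'E'
from h import *
show()
E
```

```text
t 4.55 q [-0.513  0.13   0.658  1.809 -0.086  1.227  0.444] pos [ 0.5365 -0.0759  0.3565] zdir [ 0.0035  0.0014 -1.    ] y heading 0.2736 F [2.31 2.87 2.61] M [ 0.739 -0.646  0.093] w 49.4
```

Call:
{"method": "move_arm", "body": {"commands": [{"claw": 1, "tx": 0, "ty": 0, "tz": 0, "yaw": 0.04}, {"claw": 1, "tx": 0, "ty": 0, "tz": 0, "yaw": 0.04}]}}

```text
time: 4.72
eef_pos: [0.5365, -0.0758, 0.3565]
eef_rot: [1.946, 2.464, 0.006]
ft_force: [3.1, 4.2, 3.5]
grip_width: 0.0498
```

```bash
python3 - <<'E'
from h import *
show()
E
```

```text
t 4.72 q [-0.516  0.13   0.661  1.809 -0.087  1.227  0.405] pos [ 0.5365 -0.0758  0.3565] zdir [ 0.0036  0.0016 -1.    ] y heading 0.2339 F [3.12 4.23 3.53] M [ 0.832 -0.813  0.032] w 49.8
```

Call:
{"method": "move_arm", "body": {"commands": [{"claw": 1, "tx": 0, "ty": 0, "tz": 0, "yaw": 0.11}, {"claw": 1, "tx": 0, "ty": 0, "tz": 0, "yaw": 0.22}, {"claw": 1, "tx": 0, "ty": 0, "tz": 0, "yaw": 0.31}, {"claw": 1, "tx": 0, "ty": 0, "tz": 0, "yaw": 0.31}]}}

```text
time: 5.05
eef_pos: [0.5369, -0.0757, 0.3565]
eef_rot: [2.305, 2.131, 0.007]
ft_force: [5.5, 4.3, 1.9]
grip_width: 0.0494
```

```bash
python3 - <<'E'
from h import *
show()
E
```

```text
t 5.05 q [-0.538  0.132  0.686  1.809 -0.091  1.226  0.096] pos [ 0.5369 -0.0757  0.3565] zdir [ 0.0051  0.0015 -1.    ] y heading -0.0782 F [5.48 4.27 1.87] M [ 0.826 -1.166 -0.003] w 49.4
```

Call:
{"method": "move_arm", "body": {"commands": [{"claw": 1, "tx": 0, "ty": 0, "tz": 0, "yaw": 0.04}, {"claw": 1, "tx": 0, "ty": 0, "tz": 0, "yaw": 0.07}, {"claw": 1, "tx": 0, "ty": 0, "tz": 0, "yaw": 0.07}]}}

```text
time: 5.3
eef_pos: [0.5369, -0.0758, 0.3565]
eef_rot: [2.375, 2.052, 0.008]
ft_force: [5.4, 3.4, 1.6]
grip_width: 0.0493
```

```bash
python3 - <<'E'
from h import *
show()
E
```

```text
t 5.3 q [-0.543  0.133  0.692  1.809 -0.092  1.226  0.03 ] pos [ 0.5369 -0.0758  0.3565] zdir [ 0.0053  0.0012 -1.    ] y heading -0.1455 F [5.41 3.38 1.64] M [ 0.795 -1.26   0.048] w 49.3
```

Call:
{"method": "move_arm", "body": {"commands": [{"claw": 1, "tx": 0, "ty": 0, "tz": 0, "yaw": 0.04}, {"claw": 1, "tx": 0, "ty": 0, "tz": 0, "yaw": 0.04}]}}

```text
time: 5.47
eef_pos: [0.537, -0.0758, 0.3565]
eef_rot: [2.416, 2.004, 0.008]
ft_force: [6.9, 4.1, 1.6]
grip_width: 0.0496
```

```bash
python3 - <<'E'
from h import *
show()
E
```

```text
t 5.47 q [-0.546  0.133  0.695  1.809 -0.093  1.226 -0.01 ] pos [ 0.537  -0.0758  0.3565] zdir [ 0.0054  0.0012 -1.    ] y heading -0.1858 F [6.93 4.08 1.57] M [ 0.802 -1.333  0.075] w 49.6
```

Call:
{"method": "move_arm", "body": {"commands": [{"claw": 1, "tx": 0, "ty": 0, "tz": 0, "yaw": 0.11}, {"claw": 1, "tx": 0, "ty": 0, "tz": 0, "yaw": 0.22}, {"claw": 1, "tx": 0, "ty": 0, "tz": 0, "yaw": 0.31}, {"claw": 1, "tx": 0, "ty": 0, "tz": 0, "yaw": 0.31}]}}

```text
time: 5.8
eef_pos: [0.5373, -0.0758, 0.3565]
eef_rot: [2.698, 1.604, 0.01]
ft_force: [6.9, 3.3, 0.6]
grip_width: 0.0496
```

```bash
python3 - <<'E'
from h import *
show()
E
```

```text
t 5.8 q [-0.569  0.135  0.721  1.81  -0.097  1.225 -0.318] pos [ 0.5373 -0.0758  0.3565] zdir [ 6.8e-03  8.0e-04 -1.0e+00] y heading -0.498 F [6.86 3.35 0.62] M [ 0.705 -1.678 -0.012] w 49.6
```

Call:
{"method": "move_arm", "body": {"commands": [{"claw": 1, "tx": 0, "ty": 0, "tz": 0, "yaw": 0.04}, {"claw": 1, "tx": 0, "ty": 0, "tz": 0, "yaw": 0.07}, {"claw": 1, "tx": 0, "ty": 0, "tz": 0, "yaw": 0.07}]}}

```text
time: 6.05
eef_pos: [0.5374, -0.0759, 0.3566]
eef_rot: [2.749, 1.514, 0.01]
ft_force: [8.8, 4.7, 0.2]
grip_width: 0.0495
```

```bash
python3 - <<'E'
from h import *
show()
E
```

```text
t 6.05 q [-0.574  0.136  0.727  1.81  -0.097  1.224 -0.384] pos [ 0.5374 -0.0759  0.3566] zdir [ 7.e-03  2.e-04 -1.e+00] y heading -0.5643 F [8.83 4.65 0.15] M [ 0.887 -1.67   0.587] w 49.5
```

Touch felt. The moment jumped by 0.60 N m at 0.06 rad past the fourth click, against about 0.51 expected. Backing off 3 clicks, which is -1.317 rad from here.

Call:
{"method": "move_arm", "body": {"commands": [{"claw": 1, "tx": 0, "ty": 0, "tz": 0, "yaw": -0.11}, {"claw": 1, "tx": 0, "ty": 0, "tz": 0, "yaw": -0.22}, {"claw": 1, "tx": 0, "ty": 0, "tz": 0, "yaw": -0.33}, {"claw": 1, "tx": 0, "ty": 0, "tz": 0, "yaw": -0.44}, {"claw": 1, "tx": 0, "ty": 0, "tz": 0, "yaw": -0.55}]}}

```text
time: 6.47
eef_pos: [0.5367, -0.0756, 0.3565]
eef_rot: [2.23, 2.21, 0.007]
ft_force: [4.0, 5.0, 3.3]
grip_width: 0.0496
```

Call:
{"method": "move_arm", "body": {"commands": [{"claw": 1, "tx": 0, "ty": 0, "tz": 0, "yaw": -0.11}, {"claw": 1, "tx": 0, "ty": 0, "tz": 0, "yaw": -0.22}, {"claw": 1, "tx": 0, "ty": 0, "tz": 0, "yaw": -0.33}, {"claw": 1, "tx": 0, "ty": 0, "tz": 0, "yaw": -0.44}, {"claw": 1, "tx": 0, "ty": 0, "tz": 0, "yaw": -0.55}]}}

```text
time: 6.88
eef_pos: [0.5362, -0.076, 0.3565]
eef_rot: [1.547, 2.733, 0.004]
ft_force: [0.8, 4.2, 5.0]
grip_width: 0.0499
```

Call:
{"method": "move_arm", "body": {"commands": [{"claw": 1, "tx": 0, "ty": 0, "tz": 0, "yaw": -0.11}, {"claw": 1, "tx": 0, "ty": 0, "tz": 0, "yaw": -0.217}, {"claw": 1, "tx": 0, "ty": 0, "tz": 0, "yaw": -0.217}, {"claw": 1, "tx": 0, "ty": 0, "tz": 0, "yaw": -0.217}]}}

```text
time: 7.22
eef_pos: [0.536, -0.0762, 0.3564]
eef_rot: [1.249, 2.881, 0.003]
ft_force: [1.6, 4.2, 4.6]
grip_width: 0.0494
```

```bash
python3 - <<'E'
from h import *
show()
E
```

```text
t 7.22 q [-0.478  0.128  0.62   1.808 -0.08   1.229  0.918] pos [ 0.536  -0.0762  0.3564] zdir [ 0.0018  0.0014 -1.    ] y heading 0.7525 F [1.56 4.18 4.56] M [ 0.693 -0.239  0.017] w 49.4
```

Call:
{"method": "move_arm", "body": {"commands": [{"claw": 0, "tx": 0, "ty": 0, "tz": 0, "yaw": 0}, {"claw": 0, "tx": 0, "ty": 0, "tz": 0, "yaw": 0}, {"claw": 0, "tx": 0, "ty": 0, "tz": 0, "yaw": 0}, {"claw": 0, "tx": 0, "ty": 0, "tz": 0, "yaw": 0}, {"claw": 0, "tx": 0, "ty": 0, "tz": 0, "yaw": 0}]}}

```text
time: 7.63
eef_pos: [0.5352, -0.0773, 0.3554]
eef_rot: [-1.254, -2.88, 0.001]
ft_force: [-0.5, -1.2, -0.1]
grip_width: 0.0856
```

Call:
{"method": "move_arm", "body": {"commands": [{"claw": 0, "tx": 0, "ty": 0, "tz": -25, "yaw": 0}, {"claw": 0, "tx": 0, "ty": 0, "tz": -50, "yaw": 0}, {"claw": 0, "tx": 0, "ty": 0, "tz": -75, "yaw": 0}, {"claw": 0, "tx": 0, "ty": 0, "tz": -75, "yaw": 0}]}}

```text
time: 7.97
eef_pos: [0.5366, -0.0777, 0.4356]
eef_rot: [1.251, 2.874, 0.005]
ft_force: [0.3, 0.7, 0.6]
grip_width: 0.0857
```

```bash
python3 - <<'E'
from h import *
show(); s=monitor.get_state(); d=snapshot("wrist"); np.save("w2.npy",d["pixels"]); im=d["pixels"].copy()
p=np.load("press.npy")
# bar predicted: calibrated from first picture: bar heading = 2-point back-projection
print(proj(d,press(p,[-.02,0,.214]),s))
cv2.imwrite("pics/w2.png",im)
E
```

```text
t 7.97 q [-0.492  0.072  0.623  1.698 -0.044  1.378  0.887] pos [ 0.5366 -0.0777  0.4356] zdir [ 7.9e-03  2.0e-04 -1.0e+00] y heading 0.7497 F [0.27 0.69 0.63] M [ 0.063 -0.045  0.002] w 85.7
[[323.86906796 211.72694075]]
```

View pics/w2.png

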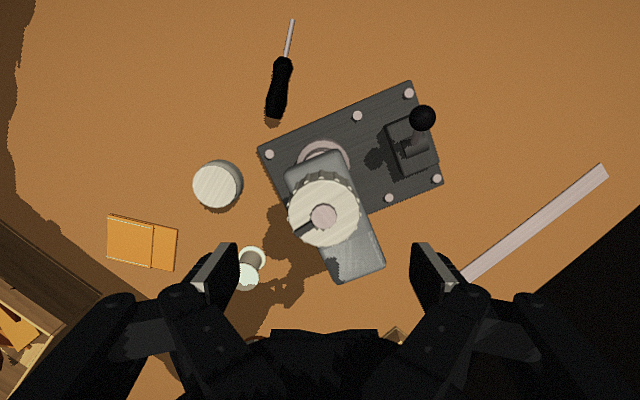

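The bar again sits at the same angle in the tool's view, so the ring stayed on its click when released. Bystanders are unmoved. For the lever: close the fingers and align tool -x with press +x (yaw about -0.394).

Call:
{"method": "move_arm", "body": {"commands": [{"claw": 1, "tx": 0, "ty": 0, "tz": 0, "yaw": -0.1}, {"claw": 1, "tx": 0, "ty": 0, "tz": 0, "yaw": -0.2}, {"claw": 1, "tx": 0, "ty": 0, "tz": 0, "yaw": -0.3}, {"claw": 1, "tx": 0, "ty": 0, "tz": 0, "yaw": -0.394}, {"claw": 1, "tx": 0, "ty": 0, "tz": 0, "yaw": -0.394}]}}

```text
time: 8.43
eef_pos: [0.5352, -0.077, 0.4296]
eef_rot: [-0.661, -3.069, 0.001]
ft_force: [-0.2, 0.1, -0.6]
grip_width: 0.0255
```

```bash
python3 - <<'E'
from h import *
show(); p=np.load("press.npy"); t=press(p,[-.08,.115,.38])[0]; print(t,delta(t))
E
```

```text
t 8.43 q [-0.476  0.075  0.605  1.706 -0.043  1.376  1.282] pos [ 0.5352 -0.077   0.4296] zdir [-1.9e-03 -2.0e-04 -1.0e+00] y heading 1.1463 F [-0.2   0.09 -0.57] M [-0.014 -0.017  0.034] w 25.5
[0.52818715 0.05355071 0.38      ] [ 60.1 116.1  49.6]
```

Call:
{"method": "move_arm", "body": {"commands": [{"claw": 1, "tx": 18, "ty": 35, "tz": 0, "yaw": 0}, {"claw": 1, "tx": 36, "ty": 70, "tz": 0, "yaw": 0}, {"claw": 1, "tx": 54, "ty": 105, "tz": 0, "yaw": 0}, {"claw": 1, "tx": 60, "ty": 116, "tz": 0, "yaw": 0}, {"claw": 1, "tx": 60, "ty": 116, "tz": 0, "yaw": 0}]}}

```text
time: 8.85
eef_pos: [0.5283, 0.0587, 0.4296]
eef_rot: [-0.656, -3.07, -0.001]
ft_force: [0.2, -0.6, 1.1]
grip_width: 0.0001
```

```bash
python3 - <<'E'
from h import *
show(); p=np.load("press.npy"); t=press(p,[-.08,.115,.265])[0]; print(t,delta(t))
s=monitor.get_state(); d=snapshot("wrist"); im=d["pixels"].copy()
b=proj(d,press(p,[[-.038,.115,.108],[-.08,.115,.092]]),s); print(b)
for q in b: cv2.drawMarker(im,tuple(int(v) for v in q.round()),(0,0,255),cv2.MARKER_CROSS,12,1)
cv2.imwrite("pics/w3.png",im)
E
```

```text
t 8.85 q [-0.623  0.051  0.483  1.723 -0.026  1.375  1.015] pos [0.5283 0.0587 0.4296] zdir [-0.0019  0.0011 -1.    ] y heading 1.1499 F [ 0.17 -0.61  1.08] M [ 0.017 -0.059 -0.007] w 0.1
[0.52818715 0.05355071 0.265     ] [ -2.4  -4.7 164.6]
[[319.94118642 222.73703723]
 [320.20942268 180.90833931]]
```

View pics/w3.png

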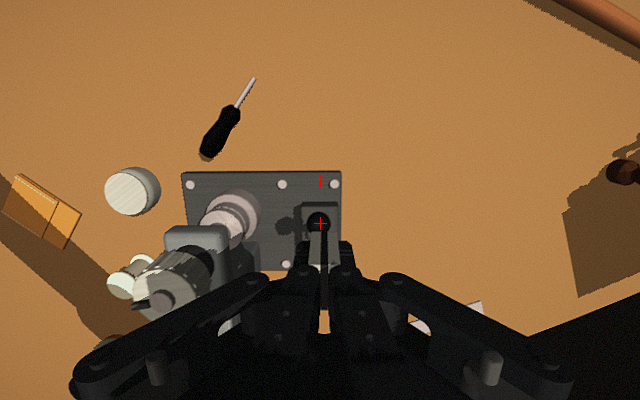

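The ball is at (318,222), against (320,223) predicted. Descending on its -x side.

Call:
{"method": "move_arm", "body": {"commands": [{"claw": 1, "tx": -2, "ty": -3, "tz": 38, "yaw": 0}, {"claw": 1, "tx": -2, "ty": -3, "tz": 76, "yaw": 0}, {"claw": 1, "tx": -2, "ty": -3, "tz": 114, "yaw": 0}, {"claw": 1, "tx": -2, "ty": -3, "tz": 152, "yaw": 0}, {"claw": 1, "tx": -2, "ty": -3, "tz": 164, "yaw": 0}]}}

```text
time: 9.32
eef_pos: [0.5269, 0.0474, 0.2613]
eef_rot: [-0.671, -3.061, 0.008]
ft_force: [-1.8, -0.1, 0.6]
grip_width: 0.0005
```

```bash
python3 - <<'E'
from h import *
show(); p=np.load("press.npy")
for x in(-.08,.014): t=press(p,[x,.115,.265])[0]; print(t,delta(t))
E
```

```text
t 9.32 q [-0.585  0.2    0.492  1.93  -0.106  1.046  1.092] pos [0.5269 0.0474 0.2613] zdir [-0.0087 -0.0033 -1.    ] y heading 1.1395 F [-1.79 -0.07  0.63] M [0.027 0.122 0.007] w 0.5
[0.52818715 0.05355071 0.265     ] [ 1.4  6.1 -3.7]
[0.61376978 0.01467122 0.265     ] [-92.6   6.5  -4.4]
```

Call:
{"method": "move_arm", "body": {"commands": [{"claw": 1, "tx": 0, "ty": 3, "tz": -3, "yaw": 0}, {"claw": 1, "tx": 0, "ty": 3, "tz": -3, "yaw": 0}, {"claw": 1, "tx": 0, "ty": 3, "tz": -3, "yaw": 0}]}}

```text
time: 9.57
eef_pos: [0.5323, 0.0523, 0.2725]
eef_rot: [0.666, 3.066, 0.003]
ft_force: [0.5, -0.5, 0.8]
grip_width: -0.0002
```

```bash
python3 - <<'E'
from h import *
show(); p=np.load("press.npy")
for x in(-.08,.014): t=press(p,[x,.115,.265])[0]; print(t,delta(t))
E
```

```text
t 9.57 q [-0.59   0.193  0.489  1.912 -0.104  1.056  1.085] pos [0.5323 0.0523 0.2725] zdir [ 4.6e-03  9.0e-04 -1.0e+00] y heading 1.1432 F [ 0.53 -0.51  0.83] M [ 0.04  -0.009 -0.029] w -0.2
[0.52818715 0.05355071 0.265     ] [ 4.2 -0.6  7.5]
[0.61376978 0.01467122 0.265     ] [-89.8  -0.5   7.8]
```

Call:
{"method": "move_arm", "body": {"commands": [{"claw": 1, "tx": -10, "ty": 0, "tz": 3, "yaw": 0}, {"claw": 1, "tx": -20, "ty": 0, "tz": 3, "yaw": 0}, {"claw": 1, "tx": -30, "ty": 0, "tz": 3, "yaw": 0}, {"claw": 1, "tx": -40, "ty": 0, "tz": 3, "yaw": 0}, {"claw": 1, "tx": -50, "ty": 0, "tz": 3, "yaw": 0}]}}

```text
time: 9.98
eef_pos: [0.5776, 0.0313, 0.2672]
eef_rot: [0.666, 3.069, 0.0]
ft_force: [-1.8, -0.5, 1.4]
grip_width: -0.0001
```

Call:
{"method": "move_arm", "body": {"commands": [{"claw": 1, "tx": -10, "ty": 0, "tz": 0, "yaw": 0}, {"claw": 1, "tx": -20, "ty": 0, "tz": 0, "yaw": 0}, {"claw": 1, "tx": -28, "ty": 0, "tz": 0, "yaw": 0}, {"claw": 1, "tx": -32, "ty": 0, "tz": 0, "yaw": 0}, {"claw": 1, "tx": -32, "ty": 0, "tz": 0, "yaw": 0}]}}

```text
time: 10.4
eef_pos: [0.6062, 0.0179, 0.2665]
eef_rot: [0.667, 3.069, -0.001]
ft_force: [-0.0, 0.5, 0.2]
grip_width: 0.0001
```

```bash
python3 - <<'E'
from h import *
show(); p=np.load("press.npy")
for x in(.014,): t=press(p,[x,.115,.265])[0]; print(t,delta(t))
E
```

```text
t 10.4 q [-0.488  0.358  0.501  1.741 -0.19   1.091  1.218] pos [0.6062 0.0179 0.2665] zdir [ 4.e-04 -1.e-03 -1.e+00] y heading 1.1431 F [-0.02  0.52  0.22] M [ 0.01   0.04  -0.002] w 0.1
[0.61376978 0.01467122 0.265     ] [-8.2  0.3  1.5]
```

Call:
{"method": "move_arm", "body": {"commands": [{"claw": 1, "tx": -3, "ty": 0, "tz": 0, "yaw": 0}, {"claw": 1, "tx": -6, "ty": 0, "tz": 0, "yaw": 0}, {"claw": 1, "tx": -8, "ty": 0, "tz": 0, "yaw": 0}, {"claw": 1, "tx": -8, "ty": 0, "tz": 0, "yaw": 0}]}}

```text
time: 10.73
eef_pos: [0.6128, 0.0153, 0.2667]
eef_rot: [0.665, 3.07, 0.0]
ft_force: [-0.8, 0.8, -0.4]
grip_width: 0.0002
```

Call:
{"method": "move_arm", "body": {"commands": [{"claw": 1, "tx": -1.5, "ty": 0, "tz": 0, "yaw": 0}, {"claw": 1, "tx": -3, "ty": 0, "tz": 0, "yaw": 0}, {"claw": 1, "tx": -3, "ty": 0, "tz": 0, "yaw": 0}]}}

```text
time: 10.98
eef_pos: [0.6155, 0.0142, 0.2667]
eef_rot: [0.665, 3.07, 0.0]
ft_force: [-0.6, 0.1, -0.4]
grip_width: -0.0001
```

```bash
python3 - <<'E'
from h import *
p=np.load("press.npy"); d=snapshot("scene"); im=d["pixels"].copy()
b=proj(d,press(p,[[-.038,.115,.108],[.038,.115,.108],[0,.115,.118]])); print(b)
c=im[150:250,260:380]; c=cv2.resize(c,None,fx=5,fy=5,interpolation=cv2.INTER_CUBIC)
for q in b[:2]: cv2.drawMarker(c,tuple(int(v) for v in ((q-[260,150])*5+2).round()),(0,0,255),cv2.MARKER_CROSS,14,1)
cv2.imwrite("pics/s4.png",c)
E
```

```text
[[325.34405941 201.05606556]
 [307.51077862 228.31946846]
 [316.67806227 212.08995447]]
```

View pics/s4.png

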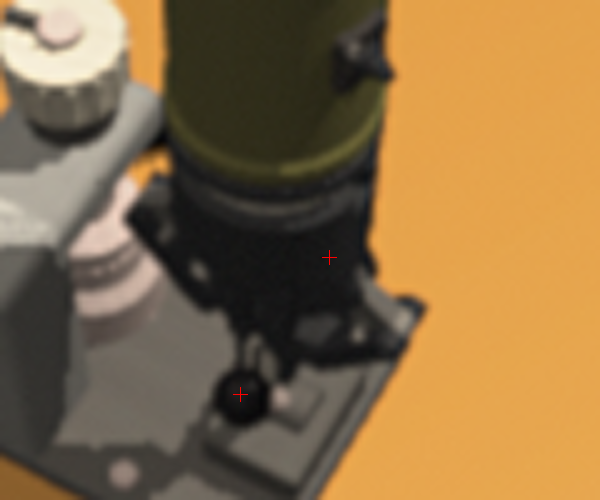

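The ball is at crop (243,396), against (240,394) predicted for fully thrown. I nudge further until the end stop is felt.

Call:
{"method": "move_arm", "body": {"commands": [{"claw": 1, "tx": -1, "ty": 0, "tz": 0, "yaw": 0}, {"claw": 1, "tx": -2, "ty": 0, "tz": 0, "yaw": 0}, {"claw": 1, "tx": -2, "ty": 0, "tz": 0, "yaw": 0}]}}

```text
time: 11.28
eef_pos: [0.6165, 0.0138, 0.2666]
eef_rot: [-0.664, -3.068, -0.001]
ft_force: [-5.3, 1.1, 2.8]
grip_width: -0.0001
```

Call:
{"method": "move_arm", "body": {"commands": [{"claw": 1, "tx": -1, "ty": 0, "tz": 0, "yaw": 0}, {"claw": 1, "tx": -1.5, "ty": 0, "tz": 0, "yaw": 0}, {"claw": 1, "tx": -1.5, "ty": 0, "tz": 0, "yaw": 0}]}}

```text
time: 11.53
eef_pos: [0.6171, 0.0136, 0.2665]
eef_rot: [-0.663, -3.065, -0.001]
ft_force: [-8.1, 2.9, 5.0]
grip_width: -0.0
```

End stop felt: force rose to about 9 N in 1.5 mm. Backing off and clearing away upward.

Call:
{"method": "move_arm", "body": {"commands": [{"claw": 1, "tx": 10, "ty": 0, "tz": 0, "yaw": 0}, {"claw": 1, "tx": 30, "ty": 0, "tz": 0, "yaw": 0}, {"claw": 1, "tx": 45, "ty": 0, "tz": -30, "yaw": 0}, {"claw": 1, "tx": 45, "ty": 0, "tz": -70, "yaw": 0}, {"claw": 1, "tx": 45, "ty": 0, "tz": -110, "yaw": 0}]}}

```text
time: 11.95
eef_pos: [0.5764, 0.0317, 0.3773]
eef_rot: [-0.664, -3.07, 0.001]
ft_force: [1.1, -0.4, 0.5]
grip_width: 0.0004
```

Call:
{"method": "move_arm", "body": {"commands": [{"claw": 1, "tx": 30, "ty": 25, "tz": -25, "yaw": 0}, {"claw": 1, "tx": 40, "ty": 60, "tz": -40, "yaw": 0}, {"claw": 1, "tx": 40, "ty": 100, "tz": -40, "yaw": 0}, {"claw": 1, "tx": 40, "ty": 140, "tz": -40, "yaw": 0}, {"claw": 1, "tx": 40, "ty": 160, "tz": -40, "yaw": 0}]}}

```text
time: 12.37
eef_pos: [0.6076, 0.1996, 0.4174]
eef_rot: [0.656, 3.07, 0.007]
ft_force: [-0.3, 1.5, -0.6]
grip_width: 0.0004
```

Call:
{"method": "move_arm", "body": {"commands": [{"claw": 1, "tx": 0, "ty": 30, "tz": 0, "yaw": 0}, {"claw": 1, "tx": 0, "ty": 30, "tz": 0, "yaw": 0}, {"claw": 1, "tx": 0, "ty": 30, "tz": 0, "yaw": 0}, {"claw": 1, "tx": 0, "ty": 30, "tz": 0, "yaw": 0}]}}

```text
time: 12.7
eef_pos: [0.6199, 0.2202, 0.4167]
eef_rot: [0.666, 3.069, -0.001]
ft_force: [-0.8, -0.5, 0.2]
grip_width: -0.0
```

```bash
python3 - <<'E'
from h import *
show(); p=np.load("press.npy"); o=[]
for n,(x,y) in(("top",(340,215)),("scene",(285,195))):
    d=snapshot(n); im=cv2.resize(d["pixels"][y-65:y+65,x-80:x+110],None,fx=4,fy=4,interpolation=cv2.INTER_CUBIC)
    for q in proj(d,press(p,[[.038,.115,.108]])): cv2.drawMarker(im,tuple(int(v) for v in ((q-[x-80,y-65])*4+1.5).round()),(0,0,255),cv2.MARKER_CROSS,14,1)
    o.append(im)
cv2.imwrite("pics/final.png",cv2.resize(np.vstack(o),None,fx=.57,fy=.57))
E
```

```text
t 12.7 q [-0.707  0.346  0.425  1.428 -0.141  1.398  0.863] pos [0.6199 0.2202 0.4167] zdir [ 9.e-04 -9.e-04 -1.e+00] y heading 1.1434 F [-0.77 -0.54  0.25] M [-0.082 -0.047  0.08 ] w -0.0
```

View pics/final.png

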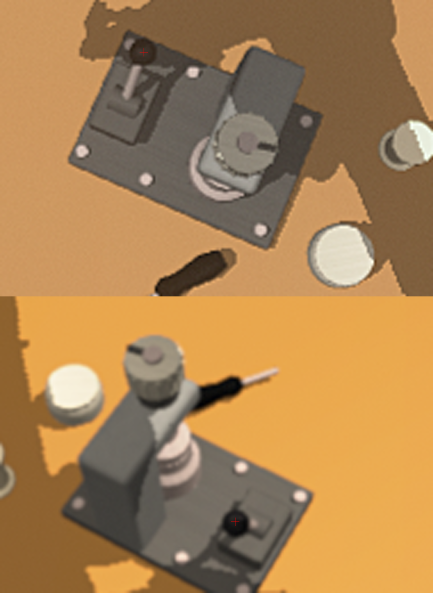

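The ball sits on the fully-thrown marker in both views. The ring bar has turned about 24° clockwise from its start, a net one click, as expected (4 in, 3 back). The awl, tin and spool are in place. Handing in.

```bash
python3 -c "
from station import ticket
print(ticket.finish_job())"
```

```text
the job is handed in; nothing more can be done
None
```

The press gap is set, the lock lever is fully thrown, and the job is handed in at about 13 s of the 70 s allowed.

- **Ring:** I turned it clockwise and felt the pad touch at the fourth click. The torque jumped about 0.6 N m at 0.06 rad past that click, well under the 0.16 rad forcing limit. I backed it off exactly three clicks (1.257 rad) and released it. The bar then sat where it should, a net one click clockwise from its start.
- **Lever:** I pushed it over until the end stop resisted at about 9 N. In both final views the ball sits on the spot predicted for fully thrown.
- **Bystanders:** The awl, tin and spool look unmoved in the last pictures, judged by eye.

**Weak or disagreeing checks:**
- The detent torque readings were smaller than the stated 0.12 N m and carried a bias. The touch jump was far larger than either.
- Side load on the ring rose to about 10 N while turning, because the grip was slightly off-centre. It eased on the way back.
- No other check failed or disagreed.

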